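Measure the paper stop of a print-trimming board with a tape measure

TASK

Measure how far the paper stop on the print-trimming board is set from the steel cutting edge: hook the tape measure's end over the cutting edge, draw the case back across the board against its spring until its flat back butts gently but firmly against the stop's rubber face for a moment without shifting the stop, set it down, let go (the rubber foot holds it) and push the red thumb lock all the way down. Leave the locked tape standing on the board, still hooked on the edge and with its back still touching the stop, and leave the other things on the bench alone.

Things in the scene. Friction and masses are not known exactly. Their poses are not given: they have to be found in the camera images.
- board: Grey-green print-trimming board, 240 mm (its x) by 340 mm (its y), top 30 mm above the bench, fixed. Origin: centre of its underside; z up. The steel cutting edge is its whole -y side (y = -170 mm): a square upright face from 30 mm down to 8 mm above the bench (the board stands on 8 mm rubber feet), free to hook.
- cut_edge (a point): Middle of the cutting edge, on the top of the board, in line with the board's axes. The paper stop's bar is set 160 to 215 mm from this edge. A snug butt of the tape against the stop is 4 to 8 N; the stop plate is 22 mm high and its rubber face gives about 1 mm per 2.5 N: pressed hard when you let go, it can push the tape off again.
- stop_bar: Paper stop: aluminium bar across the board, 225 x 22 mm, 24 mm high, two black clamp knobs (36 mm high) 100 mm either side. Origin: middle of its face towards the cutting edge, board-top height; axes as the board. Ahead of it (-y), on a fine-adjust screw, stands its 100 mm wide stop plate; its black rubber face is 8 to 20 mm ahead of the origin, as last set: feel for it. Slips at 16 N.
- tape: Yellow and black pocket tape measure, 0.5 to 0.7 kg. Origin: centre of its underside (rubber foot); z up; nose with blade and hook to -x, flat back at x = +39 mm. Case 78 mm long (x), 45 mm thick (y, flat sides to grip), 74 mm high over the rear half (x 0 to 39 mm), 44 mm over the front half. Starts standing on the bench, right of the board. Its rubber foot grips with 6 to 10 N.
- tape_hook (a point): Tip (lower end) of the steel end hook, on the face towards the case. Hook 20 mm wide, 2 mm thick. Blade wound in: x = -45 mm in the tape's frame; drawn out it goes on to -195 mm. The spring pulls with 1.6 N wound in, 2.4 N at 120 mm out. Blade and hook float 7 mm up and down: hanging free the tip is 6 mm below the case's underside; on a flat surface it is pushed up level with it.
- tape_back (a point): Middle of the flat back of the tape's case, 12 mm above its underside.
- tape_lock (a joint): Red thumb lock of the tape: 0 = up, free; grows as it is pushed straight down; 0.010 m = fully down, blade locked. It takes about 6 N to slide, rising to about 15 N as it pinches the blade at the end, and stays where it is left.
- lock_top (a point): Middle of the red thumb lock's top, 26 by 26 mm, at x = -21 mm, y = 0, and 66 mm above the underside of the tape when up (8 mm below the top of the rear half).
- tank: Black film developing tank, 106 mm across, 165 mm high; bystander.
- jug: Translucent white measuring jug, 90 mm across, 140 mm high, with a handle; bystander.
- reel: Clear film reel lying flat, 90 mm across, 41 mm high; bystander.

How it is judged (in metres and radians):
On the way, in this order (a step that is already met when the one before it is completed fails the run):
1. the end hook is caught on the cutting edge and the blade drawn out at least 30 mm against its spring (y of tape_hook in the frame of board between -0.1735 and -0.168 m and z of tape_hook in the frame of board below 0.0275 m and x of tape_hook in the frame of tape below -0.075 m), for 0.2 s.
2. still hooked, the back of the case is butted against the paper stop with 3 to 9 N for 0.4 s (contact force between tape and stop_bar between 3 and 9 N and y of tape_hook in the frame of board below -0.168 m and z of tape_hook in the frame of board below 0.0275 m), for 0.4 s.
3. the thumb lock is pushed down (value of joint tape_lock above 0.0085 m), for 0.2 s.
At the end, for the whole second after the job is handed in: Tape at rest on the board (within 2 mm), tilt under 0.05 rad, square within 0.06 rad, back still touching the stop (over 0.3 N); hook over the cutting edge, within 3.5 mm of its face, tip 2.5 mm or more below the top; thumb lock down at least 8.5 of 10 mm (value of joint tape_lock above 0.0085 m and y of tape_hook in the frame of board between -0.1735 and -0.168 m and z of tape_hook in the frame of board below 0.0275 m and contact force between tape and stop_bar above 0.3 N and angle between the x axis of tape and the y axis of board, either way round below 0.06 rad and angle between tape's own z axis and vertical below 0.05 rad and z of tape in the frame of board below 0.032 m and linear speed of tape below 0.01 m/s).
It fails at once if the paper stop is shifted by more than 2 mm (distance of stop_bar from where it was at the start of the episode above 0.002 m).
It fails at once if the tape is forced against the paper stop with more than 12 N (contact force between tape and stop_bar above 12 N).
It fails at once if a bystander (tank, jug or reel) is moved by more than 15 mm (distance of any of tank, jug, reel from where it was at the start of the episode above 0.015 m).
It also fails if it takes over 72 s, if anything falls off the work surface, if the arm or the gripper's body presses on something with over 40 N, if the wrist force passes 120 N, or if a joint passes its speed limit or range.

ROBOT

A 7-joint arm with a two-finger parallel gripper is mounted at the origin on the work surface. World frame = base frame: x ahead of the robot, y to its left, z up, the work surface at z = 0. Lengths are in m, angles in degrees, forces in N, time in s.
With the tool pointing down it reaches from about 0.35 to 0.9 m from the base axis. Payload 7.2 kg.
Tool frame: the origin (TCP) lies midway between the tips of the shut fingers; the grasp point (between the pads) lies 19 mm behind it; z points along the fingers, y is the line along which they close (so a half turn about z gives the same grasp; the last joint's range is limited). The gripper opens to 88 mm and grips with 3 to 60 N. Pads are 20 mm wide; open, the fingers measure 115 mm over their backs; the gripper's body (75 mm by 178 mm) begins 61 mm behind the grasp point.
Start: joints at [-67.563, 23.554, -0.728, 91.456, 0.321, 64.991, -4.71], TCP at [0.277, 0.56, 0.223] pointing down, gripper open.
Joint ranges: [-169.25, 169.25], [-16.82, 113.86], [-84.01, 82.57], [7.8, 145.47], [-59.2, 239.2], [7.22, 106.19], [-163.78, 163.78]. Speed limits (degrees/s): [136.94, 136.94, 172.46, 172.46, 180, 180, 180].

INTERFACE

Orientations are given as a 3x3 rotation matrix whose columns are the frame's x, y, z axes.
In Python, from cell import bot gives the robot as it stands. Calls block until the motion is done:
- bot.movep(position, orientation): joint-space move of the TCP to a pose.
- bot.movel(position, rate=0.15, ori=None): straight line of the TCP; ori=None keeps the orientation; rate is the mean speed in m/s.
- bot.goto_joints(angles): joint-space move.
- bot.gripper_to(opening, force=None): finger opening in m; force is the grip in N (None keeps the last); returns when the fingers have stopped.
- bot.dwell(seconds).
- bot.ik(position, orientation): joint angles nearest the present ones, or None.
- bot.read_state(): the state.
- bot.read_camera(name): name is "scene" or "top"; returns a dict with "pixels" (400x640x3 uint8, red, green, blue), "fov_y" (degrees; the focal length in pixels is half the picture's height over the tangent of half this angle, whatever the lens; pixels are square), "cx", "cy" (the principal point, pixels), "k1" (the pictures are not rectified: a ray, as slopes to the right and down, at radius r is drawn at 1 + k1 r^2 times it, then the intrinsics apply), "rvec" (rotation vector, rad) and "tvec" (3), from world to camera coordinates, as OpenCV has them. Camera axes: x right, y down, z forward; pixel columns grow to the right and rows downward; lengths in m; the calibration is good to about 2 mm. A picture is of the moment at which its call begins. There is no depth.
A pose or a line that the arm cannot do raises bot.PlanningError and nothing moves.
- bot.job_done(): hands the job in; it is judged then, once.
The state is a dict: "time": time; "joint_positions": joint angles; "qvel": joint speeds; "joint_efforts": joint torques, N m; "position": TCP position; "tcp_rot": TCP orientation; "wrist_force": force on the tool from outside, world axes, zero at the start; "torque": the same for the moment, N m; "opening": finger opening in m; "grasp_force": force on a finger pad.
Only numpy, scipy, OpenCV 4.12 (cv2) and the standard library are available. Lean on these libraries where they do the work, as an engineer would, in place of code of your own. Each camera call takes 0.05 s, during which the arm holds its last target. There are 200 camera calls.

## Working session

There is one attempt and no reset: what is moved stays moved. The work goes in short steps, each a Python script; the robot and the scene stay as the last script left them, time stands still between calls to the robot, and variables do not carry over. Pictures are saved under pics/ and viewed, at most 10 in all, crops included, and the job is handed in when it is done.

```bash
ls; mkdir -p pics; cat > h.py <<'E'
from cell import bot
import numpy as np, cv2
def cam(n,fn=None):
    c=bot.read_camera(n)
    if fn: cv2.imwrite('pics/'+fn,c['pixels'][:,:,::-1])
    return c
def K(c):
    f=200/np.tan(np.radians(c['fov_y']/2)); return f
def ray(c,u,v):
    f=K(c); p=np.array([(u-c['cx'])/f,(v-c['cy'])/f]); q=p.copy()
    for _ in range(30): q=p/(1+c['k1']*(q@q))
    R=cv2.Rodrigues(np.array(c['rvec'],float))[0]; t=np.array(c['tvec'],float)
    return -R.T@t, R.T@np.array([q[0],q[1],1.])
def pix2w(c,u,v,z):
    o,d=ray(c,u,v); return o+d*(z-o[2])/d[2]
def w2pix(c,P):
    R=cv2.Rodrigues(np.array(c['rvec'],float))[0]; X=R@np.array(P)+np.array(c['tvec']); q=X[:2]/X[2]
    return q*(1+c['k1']*(q@q))*K(c)+[c['cx'],c['cy']]
E
python3 - <<'E'
from h import *
for n in('scene','top'):
    c=cam(n,n+'0.png'); print(n,{k:v for k,v in c.items() if k!='pixels'})
s=bot.read_state(); print(s['tcp_rot'],s['time'],s['wrist_force'])
E
```

```text
pics
scene {'fov_y': 44.11321670211444, 'cx': 324.71847909229314, 'cy': 203.43583990159902, 'k1': -0.08636613562066675, 'rvec': array([ 0.66848336,  2.52395819, -1.29251063]), 'tvec': array([ 0.44033513, -0.10767005,  1.69817946])}
top {'fov_y': 42.3509225102611, 'cx': 320.61968290747893, 'cy': 207.38363119387003, 'k1': -0.11571781581814664, 'rvec': array([ 2.13312805, -2.19575897,  0.09499778]), 'tvec': array([0.02758127, 0.50990844, 1.45221535])}
[[-8.96142467e-01  4.43766125e-01 -5.51609792e-04]
 [ 4.43766459e-01  8.96141502e-01 -1.31869734e-03]
 [-9.08727806e-05 -1.42652661e-03 -9.99998978e-01]] 0.1 [-0.08124898  0.39066726  0.08207149]
```

View pics/top0.png

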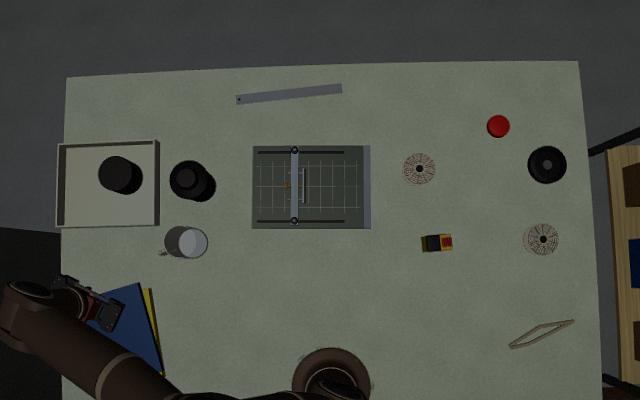

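View pics/scene0.png

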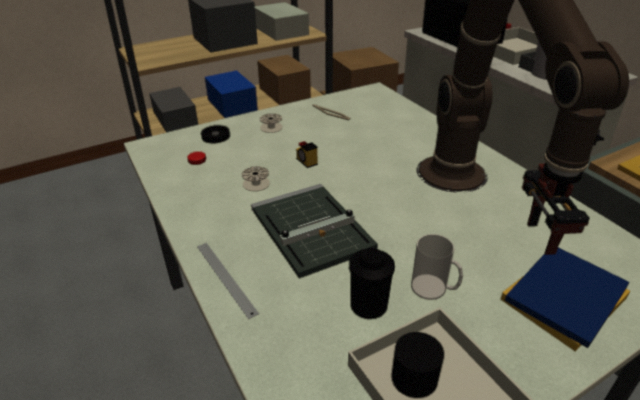

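The top view shows the tape at (437,242) with its red lock (nose) to the right (world -y). The board's steel edge is at u≈370, and the stop bar at u≈294 has its plate at u≈304. Next I'll enlarge both.

```bash
python3 - <<'E'
from h import *
c=cam('top'); p=c['pixels'][:,:,::-1]
a=cv2.resize(p[135:240,240:380],None,fx=5.7,fy=5.7,interpolation=cv2.INTER_CUBIC)[:598]
b=cv2.resize(p[227:257,415:460],None,fx=16,fy=16,interpolation=cv2.INTER_CUBIC)
cv2.imwrite('pics/a.png',np.clip(a*1.6,0,255).astype('uint8'));cv2.imwrite('pics/b.png',np.clip(b*1.6,0,255).astype('uint8'))
for uv in [(252,146),(363,146),(370,146),(252,229),(370,229)]: print(uv,pix2w(c,*uv,.03))
E
```

```text
(252, 146) [0.69501606 0.20690896 0.03      ]
(363, 146) [ 0.68473668 -0.1147827   0.03      ]
(370, 146) [ 0.68415527 -0.13503304  0.03      ]
(252, 229) [0.45388468 0.21024272 0.03      ]
(370, 229) [ 0.44418632 -0.12575981  0.03      ]
```

View pics/a.png

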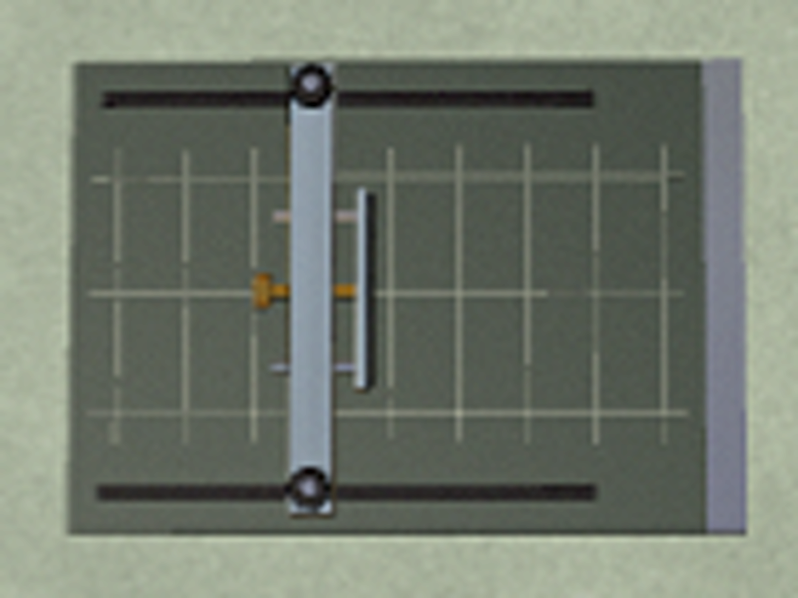

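View pics/b.png

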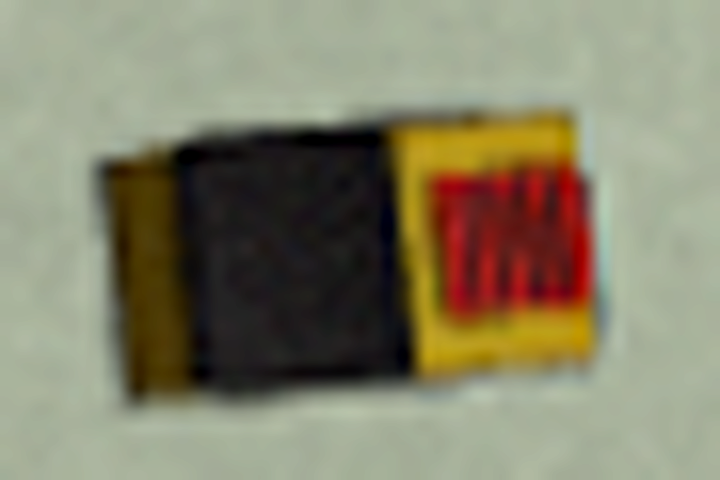

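Crop a: the board corners are at (75,62), (741,59), (68,533) and (746,533), and the stop plate's rubber face is at x≈373, from y 188 to 390. Crop b: the tape's rear top has corners (180,145), (388,128), (410,378) and (200,390), and the red lock is at right.

```bash
python3 - <<'E'
from h import *
c=cam('top')
A=lambda x,y,z:pix2w(c,240+(x+.5)/5.7-.5,135+(y+.5)/5.7-.5,z)
B=lambda x,y,z:pix2w(c,415+(x+.5)/16-.5,227+(y+.5)/16-.5,z)
P=np.array([A(75,62,.03),A(741,59,.03),A(746,533,.03),A(68,533,.03)]);print(P)
ex=P[1]-P[0]+P[2]-P[3]; ey=(P[0]-P[3]+P[1]-P[2]);print('yaw from long',np.degrees(np.arctan2(ex[0],-ex[1])),'from edge',np.degrees(np.arctan2(-ey[1],ey[0])))
print('sizes',np.linalg.norm(P[1]-P[0]),np.linalg.norm(P[1]-P[2]),'centre',P.mean(0))
print('plate',A(373,188,.052),A(373,390,.052)); print('bar',A(332,110,.054),A(332,480,.054))
T=np.array([B(180,145,.074),B(388,128,.074),B(410,378,.074),B(200,390,.074)]);print(T)
print('tape', np.linalg.norm(T[1]-T[0]),np.linalg.norm(T[1]-T[2]))
print('front',B(575,112,.044),B(597,362,.044)); print('back',B(105,160,.0),B(130,400,0))
print('lock',B(512,240,.066)); 
# blob-free: lock centre & rear centre
E
```

```text
[[ 0.69652591  0.20471365  0.03      ]
 [ 0.68732013 -0.13396634  0.03      ]
 [ 0.44671598 -0.12717657  0.03      ]
 [ 0.45650442  0.2115852   0.03      ]]
yaw from long -1.6060472217180257 from edge 1.6281385054433983
sizes 0.3388050804081551 0.24069992843467505 centre [0.57176661 0.03878899 0.03      ]
plate [0.62258097 0.05354062 0.052     ] [0.52151443 0.05606526 0.052     ]
bar [0.6623037  0.07293974 0.054     ] [0.4773929  0.07728053 0.054     ]
[[ 0.41884538 -0.27559871  0.074     ]
 [ 0.42063312 -0.31191267  0.074     ]
 [ 0.37746341 -0.31369613  0.074     ]
 [ 0.37659854 -0.27715819  0.074     ]]
tape 0.0363579331418678 0.043206534781279955
front [ 0.42360157 -0.35190275  0.044     ] [ 0.37946526 -0.35364654  0.044     ]
back [ 0.419446   -0.27599111  0.        ] [ 0.37589826 -0.27861558  0.        ]
lock [ 0.40083492 -0.3344469   0.066     ]
```

```bash
cat >> h.py <<'E'
by=np.array([.0282,.9996,0]); bx=np.array([.9996,-.0282,0]); bc=np.array([.5718,.0388,0])
def ori(d,s=1):  # tape x direction d (horizontal); tool y along +-tape y
    d=np.array(d,float); d/=np.linalg.norm(d); y=s*np.array([-d[1],d[0],0]); z=np.array([0,0,-1.]); return np.c_[np.cross(y,z),y,z]
def fy(): return float(np.array(bot.read_state()['wrist_force'])@by)
def st(m=''):
    s=bot.read_state(); print(m,round(s['time'],2),np.round(s['position'],4),np.round(s['wrist_force'],2),round(s['opening'],4),np.round(s['grasp_force'],1),flush=True); return s
E
python3 - <<'E'
from h import *
bot.movel([.277,.56,.28],rate=.25)
xt=[-.046,.999,0]; p=np.array([.399,-.309,.25])
for s in(1,-1): print(s,bot.ik(p,ori(xt,s)),bot.ik(bc-.12*by+[0,0,.06],ori(by,s)))
q={s:bot.ik(p,ori(xt,s)) for s in(1,-1)}
s=min((k for k in q if q[k] is not None),key=lambda k:abs(q[k][6])); print(s)
open('sgn','w').write(str(s))
bot.movep(p,ori(xt,s)); st('above')
bot.movel([.399,-.309,.1],rate=.25)
cam('top','t1.png'); 
bot.movel([.399,-.309,.021],rate=.1); st('down')
bot.gripper_to(.040,45); st('gripped')
E
```

```text
1 [ -24.23974633   21.13443253   73.44822511  108.66441773  -22.10797671
   66.68330289 -120.14247948] [ -41.54860283   52.70148791   71.37307777  110.15188654  -57.44049058
   63.43001701 -127.23769518]
-1 [ -8.01844468  12.43326127  47.98285444 108.06057116 -10.25934726
  63.91117004  46.47477483] [-19.45362933  32.41148344  30.96276654 108.90861024 -22.99775178
  44.89570004  22.52723568]
-1
above 3.66 [ 0.3996 -0.3084  0.2499] [-0.03 -0.23  0.12] 0.0878 0.0
down 5.4 [ 0.3992 -0.3093  0.0214] [-0.23  0.08 -0.08] 0.0879 0.0
gripped 6.13 [ 0.3998 -0.3091  0.0212] [2.38 0.17 0.23] 0.0447 44.9
```

```bash
python3 - <<'E'
from h import *
s=int(open('sgn').read()); R=ori(by,s)
bot.movel([.3995,-.309,.10],rate=.2); st('lift')
P=lambda y,z: bc+by*(y+.005)+np.array([0,0,z+.021])
bot.movep(P(-.139,.075),R)
st('over')
bot.movel(P(-.139,.037),rate=.15)
bot.movel(P(-.139,.031),rate=.03); st('low')
bot.movel(P(-.095,.031),rate=.08); bot.dwell(.2); st('drawn')
c=cam('top'); d=cam('scene')
p=c['pixels'][150:230,290:390,::-1]; q=d['pixels'][170:260,240:360,::-1]
a=cv2.resize(p,(500,400),interpolation=cv2.INTER_CUBIC); b=cv2.resize(q,(533,400),interpolation=cv2.INTER_CUBIC)
cv2.imwrite('pics/c.png',np.clip(cv2.resize(np.hstack([a,b]),(800,310))*1.6,0,255).astype('uint8'))
E
```

```text
lift 6.67 [ 0.399  -0.3081  0.0991] [-0.47 -0.02 -6.04] 0.0448 44.9
over 7.73 [ 0.5668 -0.0973  0.0955] [-0.71 -0.92 -5.13] 0.0447 44.9
low 8.48 [ 0.5681 -0.0951  0.0523] [ 0.86  0.29 -5.4 ] 0.0448 44.9
drawn 9.38 [ 0.5693 -0.0519  0.0521] [-0.49 -2.36 -4.49] 0.0451 44.9
```

View pics/c.png

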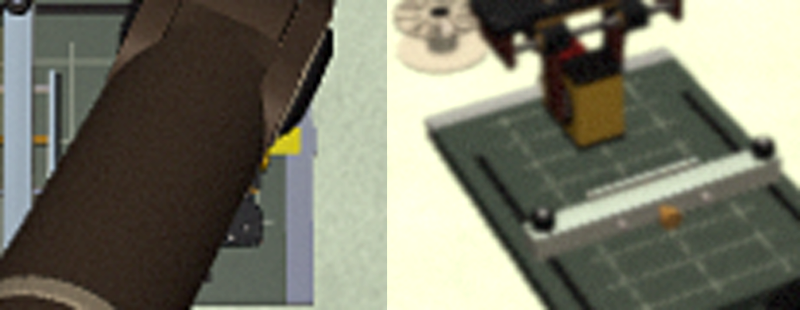

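The picture shows the yellow blade running out over the steel edge (about 270–300, 145). The spring pull on the wrist is 2.4 N, so it is hooked and drawn. Next I'll feel for the stop.

```bash
cat >> h.py <<'E'
def fav(n=6):
    v=[]
    for _ in range(n): bot.dwell(.03); v.append(fy())
    return float(np.mean(v)),float(np.std(v))
P=lambda y,z: bc+by*(y+.005)+np.array([0,0,z+.021])
E
python3 - <<'E'
from h import *
bot.movel(P(-.036,.031),rate=.08); bot.dwell(.3)
f0,sd=fav(15); st('base'); print(f0,sd)
y=-.036
while y<-.010:
    y+=.0007; bot.movel(P(y,.031),rate=.01); f,sd=fav(6)
    print(round(y,4),round(f-f0,2),round(sd,2),flush=True)
    if f-f0<-3: break
st('touch'); open('y','w').write(f'{y} {f0}')
E
```

```text
base 11.17 [0.5709 0.0078 0.052 ] [-0.77 -1.8  -4.53] 0.0447 44.9
-2.210696047838266 0.5728766951236349
-0.0353 0.41 0.35
-0.0346 -0.22 0.89
-0.0339 -0.12 0.35
-0.0332 -0.06 0.42
-0.0325 0.03 0.26
-0.0318 -0.27 0.4
-0.0311 0.21 0.33
-0.0304 -0.06 0.32
-0.0297 -0.12 0.69
-0.029 -0.21 0.37
-0.0283 -0.18 0.34
-0.0276 -0.13 0.24
-0.0269 0.32 0.2
-0.0262 -0.05 0.33
-0.0255 0.12 0.41
-0.0248 -0.02 0.48
-0.0241 0.06 0.33
-0.0234 -0.02 0.19
-0.0227 -0.17 0.8
-0.022 -0.89 0.43
-0.0213 -1.69 0.35
-0.0206 -2.47 0.46
-0.0199 -3.84 0.32
touch 21.52 [0.5714 0.0231 0.052 ] [-1.85 -6.06 -3.72] 0.0451 44.9
```

```bash
python3 - <<'E'
from h import *
y,f0=map(float,open('y').read().split())
f,_=fav(8)
while f-f0>-5.4:
    y+=.0004; bot.movel(P(y,.031),rate=.01); f,_=fav(6); print(round(y,5),round(f-f0,2),flush=True)
bot.dwell(.6); f,_=fav(15); print('butt',f-f0)
while f-f0<-3.3:
    y-=.0004; bot.movel(P(y,.031),rate=.01); f,_=fav(8); print(round(y,5),round(f-f0,2),flush=True)
z=.031; s=st('eased'); 
for z in np.arange(.0306,.0275,-.0003):
    bot.movel(P(y,z),rate=.01); bot.dwell(.05)
    fz=np.mean([bot.read_state()['wrist_force'][2] for _ in range(1)]); f,_=fav(4); fz=bot.read_state()['wrist_force'][2]
    print(round(z,4),round(f-f0,2),round(fz,2),flush=True)
    if fz>0: break
st('set')
open('y','w').write(f'{y} {f0} {z}')
E
```

```text
-0.0195 -4.47
-0.0191 -4.72
-0.0187 -5.14
-0.0183 -5.73
butt -5.5342738351994125
-0.0187 -5.16
-0.0191 -4.64
-0.0195 -4.43
-0.0199 -3.98
-0.0203 -2.93
eased 27.27 [0.5714 0.0229 0.052 ] [-1.61 -4.97 -3.81] 0.0449 44.9
0.0306 -3.11 -3.41
0.0303 -3.15 -3.34
0.03 -3.14 -1.75
0.0297 -3.06 2.25
set 29.0 [0.5715 0.0229 0.0512] [-2.41 -4.82  2.25] 0.0447 44.9
```

```bash
python3 - <<'E'
from h import *
y,f0,z=map(float,open('y').read().split())
p=P(y,z)
bot.gripper_to(.075); st('open')
bot.movel(p+[0,0,.11],rate=.15)
bot.gripper_to(0)
q=p-by*.026; q[2]=.125   # TCP was at tape x=+5 -> lock at -21
bot.movel(q,rate=.15); bot.dwell(.1); st('above lock')
c=cam('top'); d=cam('scene')
a=cv2.resize(c['pixels'][150:230,290:390,::-1],(400,320),interpolation=cv2.INTER_CUBIC); b=cv2.resize(d['pixels'][190:250,260:335,::-1],(400,320),interpolation=cv2.INTER_CUBIC)
cv2.imwrite('pics/d.png',np.clip(np.hstack([a,b])*1.6,0,255).astype('uint8'))
E
```

```text
open 29.66 [0.5714 0.0236 0.0507] [-0.13 -0.47 -0.45] 0.0752 0.0
above lock 32.27 [ 0.5712 -0.0019  0.1257] [-0.1  -0.62  0.81] 0.0005 0.0
```

View pics/d.png

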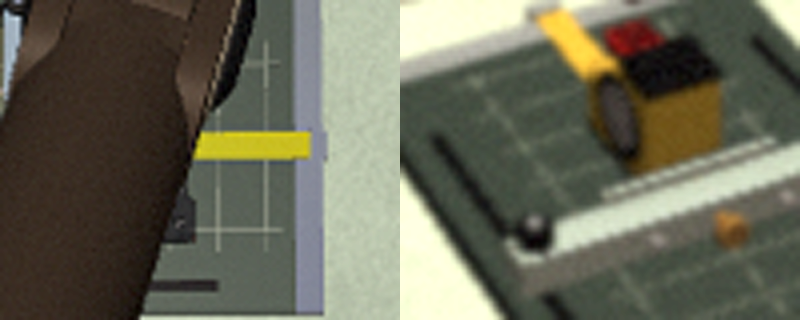

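The tape stands square against the stop plate. Its blade runs to the edge, with the hook just over it at (318,145). Next I'll push the lock.

```bash
python3 - <<'E'
from h import *
y,f0,z=map(float,open('y').read().split())
q=P(y,z)-by*.026
q[2]=.100; bot.movel(q,rate=.08); bot.dwell(.1); b=st('near')['wrist_force'][2]
for zz in np.arange(.097,.080,-.001):
    q[2]=zz; bot.movel(q,rate=.02); bot.dwell(.05)
    s=bot.read_state(); print(round(zz,4),round(s['position'][2],4),np.round(s['wrist_force'],1),flush=True)
    if s['wrist_force'][2]-b>21: break
bot.dwell(.3); st('end')
q[2]=.13; bot.movel(q,rate=.08)
q[2]=.25; bot.movel(q,rate=.2)
bot.movep(np.array([.40,-.25,.30]),ori(by,int(open('sgn').read()))); st()
c=cam('top'); d=cam('scene')
a=cv2.resize(c['pixels'][150:230,290:390,::-1],(400,320),interpolation=cv2.INTER_CUBIC); b=cv2.resize(d['pixels'][190:250,260:335,::-1],(400,320),interpolation=cv2.INTER_CUBIC)
cv2.imwrite('pics/e.png',np.clip(np.hstack([a,b])*1.6,0,255).astype('uint8'))
E
```

```text
near 32.92 [ 0.5707 -0.0027  0.1   ] [-0.88  0.11  0.38] 0.0006 0.0
0.097 0.0971 [0.1 0.2 0.5]
0.096 0.0962 [0.8 0.3 2.5]
0.095 0.0953 [ 0.  -0.1  4.9]
0.094 0.0942 [-0.5  1.   5.2]
0.093 0.0931 [-0.1  0.7  5. ]
0.092 0.0921 [0.8 0.9 4. ]
0.091 0.0911 [ 0.4 -0.3  3.9]
0.09 0.0901 [ 1.4 -0.2  4.8]
0.089 0.0891 [0.7 0.4 5.1]
0.088 0.0882 [0.  0.2 6.3]
0.087 0.0873 [-0.2 -0.1  7.7]
0.086 0.0864 [-0.2  0.8  8.7]
0.085 0.0863 [-3.6  0.5 17.7]
0.084 0.0862 [-6.2  0.1 26.9]
end 37.48 [ 0.571  -0.0025  0.0861] [-7.65  1.11 27.62] -0.0001 13.6
 40.12 [ 0.4011 -0.2487  0.2998] [ 0.47  0.6  -0.42] 0.0005 0.0
```

View pics/e.png

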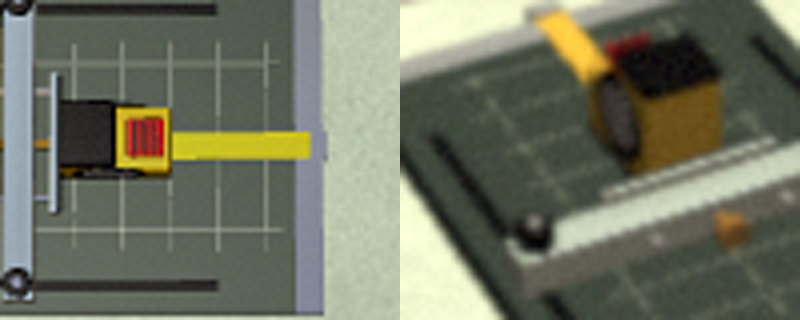

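The lock is down: it hit its hard end at 10 mm. The tape's back touches the stop plate at (58,140), it stands square, and the hook is over the edge at (318,145). Handing in.

```bash
python3 -c "
from cell import bot
print(bot.job_done())"
```

```text
the job is handed in; nothing more can be done
None
```

I handed the job in at about 40 s: the tape is hooked on the cutting edge, was butted against the stop at about 5.5 N, and is locked with its back against the stop; the hand-in call returned no verdict.

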